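Garlic into its pot and every lid on its pot

TASK

Put the garlic away in the large round stoneware pot with the air holes, then close all three stoneware pots, each with the wooden lid that fits it, seated flat on the rim all round. Keep the pots standing upright on the worktop, and leave the kitchen timer and the onion where they are.

Things in the scene. Friction and masses are not known exactly. Their poses are not given: they have to be found in the camera images.
- garlic: A bulb of garlic, pale, about 56 mm across and 56 mm tall, standing on its root. Origin: centre of its underside, z up. About 35 g. Grip it about 35 mm above its underside, from any direction; in the pot it may drop the last 2 cm (no need to reach down to the floor).
- large_round_lid: Dark wooden lid, round, 126 mm across; right way up. Below: cork stopper 12 mm deep, tapering from 108 at the plate to 92 mm at its foot. Plate 8 mm thick, top at z = 20 mm; above it a round knob, widest 26 mm at z = 30 to 43 mm (grip here), top 48 mm. Origin: centre of the stopper's underside, z up. Seated: plate on the rim, origin 12 mm below it; taper helps. 110 g.
- small_round_lid: Dark wooden lid, round, 92 mm across; right way up. Below: cork stopper 12 mm deep, tapering from 72 at the plate to 56 mm at its foot. Plate 8 mm thick, top at z = 20 mm; above it a round knob, widest 26 mm at z = 30 to 43 mm (grip here), top 48 mm. Origin: centre of the stopper's underside, z up. Seated: plate on the rim, origin 12 mm below it; taper helps. 70 g.
- square_lid: Dark wooden lid, rounded square, 96 mm wide, x and y along its sides; right way up. Below: cork stopper 12 mm deep, tapering from 76 at the plate to 60 mm at its foot. Plate 8 mm thick, top at z = 20 mm; above it a round knob, widest 26 mm at z = 30 to 43 mm (grip here), top 48 mm. Origin: centre of the stopper's underside, z up. Seated: plate on the rim, origin 12 mm below it; taper helps. 80 g.
- garlic_pot: Open white stoneware pot, round, the largest of the three, 128 mm in diameter and 82 mm high, mouth 116 mm in diameter, with two rows of small dark air holes round its wall: the garlic pot. Walls 6 mm, inside floor 7 mm above the table. Origin: centre of its underside, z up. Loose, about 1.0 kg. Its lid is the large round one.
- round_pot: Open white stoneware pot, round, the smaller one without holes, 92 mm in diameter and 78 mm high, mouth 80 mm in diameter. Walls 6 mm, inside floor 7 mm above the table. Origin: centre of its underside, z up. Loose, about 0.6 kg. Its lid is the small round one.
- square_pot: Open white stoneware pot, a square with rounded corners, 96 mm across the flats and 82 mm high, mouth 84 mm across the flats; x and y axes parallel to the sides. Walls 6 mm, inside floor 7 mm above the table. Origin: centre of its underside, z up. Loose, about 0.7 kg. Its lid is the square one, sides parallel to the pot's within about 4 degrees; any quarter turn will do.
- kitchen_timer: Bystander: a loose white wind-up kitchen timer, 65 mm across, 56 mm high. Origin: centre of its underside.
- onion: Bystander: a loose red onion, 78 mm across, 84 mm high. Origin: centre of its underside.
Mind the look-alikes: they are no part of the job. What is shaped like the garlic but pink or turquoise is not meant.

How it is judged (in metres and radians):
At the end, for the whole second after the job is handed in: The garlic lies inside the garlic pot. On each of the three pots its own lid is seated: lid and mouth centred within 9 mm, the stopper's underside 9 to 16 mm below the rim, the lid level with the pot within 0.06 rad. The pots stand upright (within 0.1 rad) on the worktop and everything is at rest (horizontal distance between large_round_lid and garlic_pot below 0.009 m and z of large_round_lid in the frame of garlic_pot between 0.066 and 0.073 m and angle between the z axis of large_round_lid and the z axis of garlic_pot, either way round below 0.06 rad and angle between each of large_round_lid, small_round_lid, square_lid's own z axis and vertical below 0.12 rad and angle between each of garlic_pot, round_pot, square_pot's own z axis and vertical below 0.1 rad and height (world z) of each of garlic_pot, round_pot, square_pot below 0.01 m and linear speed of each of large_round_lid, garlic_pot, small_round_lid, round_pot, square_lid, square_pot, garlic below 0.02 m/s and horizontal distance between small_round_lid and round_pot below 0.009 m and z of small_round_lid in the frame of round_pot between 0.062 and 0.069 m and angle between the z axis of small_round_lid and the z axis of round_pot, either way round below 0.06 rad and horizontal distance between square_lid and square_pot below 0.009 m and z of square_lid in the frame of square_pot between 0.066 and 0.073 m and angle between the z axis of square_lid and the z axis of square_pot, either way round below 0.06 rad and horizontal distance between garlic and garlic_pot below 0.058 m and z of garlic in the frame of garlic_pot between 0 and 0.075 m); the robot touches nothing.
It fails at once if the kitchen timer or the onion is displaced by more than 5 cm (distance of any of kitchen_timer, onion from where it was at the start of the episode above 0.05 m).
It fails at once if a pot is knocked over (angle between any of garlic_pot, round_pot, square_pot's own z axis and vertical above 0.5 rad).
It also fails if it takes over 106 s, if anything falls off the work surface, if the arm or the gripper's body presses on something with over 40 N, if the wrist force passes 120 N, or if a joint passes its speed limit or range.

ROBOT

A 7-joint arm with a two-finger parallel gripper is mounted at the origin on a cart in front of the work surface, level with it; the furniture and walls round the work are solid. World frame = base frame: x ahead of the robot, y to its left, z up, the work surface at z = 0. Lengths are in mm, angles in rad, forces in N, time in s.
With the tool pointing down it reaches from about 400 to 850 mm from the base axis. Payload 4.5 kg.
Tool frame: the origin (TCP) lies on the centre line of the jaws, within the pads' length; the fingertips stand 14 mm ahead of it and the grasp point (between the pads) lies 5 mm behind it; z points along the fingers, y is the line along which they close (so a half turn about z gives the same grasp; the last joint's range is limited). The gripper opens to 85 mm and grips with 20 to 120 N. Pads are 22 mm wide; open, the fingers measure 114 mm over their backs; the gripper's body (76 mm by 85 mm) begins 54 mm behind the grasp point. The pads swing forward as they close: fully open they stand 13 mm farther back than shut.
Start: joints at [1.135, 0.689, -0.195, 1.565, 0.157, 0.902, -0.215], TCP at [282.973, -557.296, 245.317] pointing down, gripper open.
Joint ranges: [-3.01, 3.01], [-0.46, 2.08], [-1.47, 1.51], [0.13, 2.56], [-1, 4.14], [0.04, 2.09], [-2.66, 2.66]. Speed limits (rad/s): [2.57, 2.57, 3.14, 3.14, 3.14, 3.14, 3.14].

INTERFACE

Orientations are given as a unit quaternion [w, x, y, z].
In Python, from station import ctrl gives the robot as it stands. The module is installed in compiled form; this text tells all that it offers.
- The arm moves only by the shell command python3 -m crank 'ROWS' [OPENING] [FORCE]. ROWS is JSON, one flat list of numbers, 6 for each row, row after row: the shift along the tool's x, y, z in units of 30 mm (1.0 is 30 mm), then the turn, a rotation vector about the tool's x, y, z in rad. In form: [dx, dy, dz, rx, ry, rz, dx, dy, dz, rx, ry, rz, ...]. A call has 1 to 8 rows; each row shifts and turns the commanded pose from where the row before left it, along the tool's axes as they then stand; what a row does not reach is not made up. A row lasts 1/8 s, in which the tool goes at most 62.5 mm and 10.7 degrees, less where a joint would pass 70% of its speed; a pose out of reach is approached as far as the arm can. A call is refused whole if a number of a shift passes 1 or a number of a turn 0.188, either way. A call with a gripper value outside its range is refused whole. OPENING is the finger opening in mm, from 0 to 85.4, set as the call begins (- or left out, the last holds). The fingers move at their own pace and stop on an object; FORCE is the grip in N (left out, the last holds). Time passes only in rows, so rows that do not move let the fingers close. It gives the time, the measured TCP pose, the force, the opening and the grip force at its end, in the units of the state.
- ctrl.sense(): the state, without advancing time (a new reading comes with each control period).
- ctrl.capture(name): name is "scene" or "top"; returns a dict with "color" (480x640x3 uint8, blue, green, red), "K" (3x3 intrinsics, pixels), "k1" (the pictures are not rectified: a ray, as slopes to the right and down, at radius r is drawn at 1 + k1 r^2 times it, then the intrinsics apply), "T" (4x4, takes a point from camera to world coordinates). Camera axes: x right, y up, looking along -z (the intrinsics and any distortion apply to the point x, -y, -z); pixel columns grow to the right and rows downward; lengths in mm; the calibration is good to about 2 mm. A picture is of the moment at which its call begins. There is no depth.
- ctrl.job_done(): hands the job in; it is judged then, once.
The state is a dict: "clock": time; "joints": joint angles; "dq": joint speeds; "joint_efforts": joint torques, N m; "position": TCP position; "tcp_rot": TCP orientation; "ft_force": force on the tool from outside, world axes, zero at the start; "ft_torque": the same for the moment, N m; "gripper_width": finger opening in mm; "finger_force": force on a finger pad.
Only numpy, scipy, OpenCV 4.12 (cv2) and the standard library are available. Lean on these libraries where they do the work, as an engineer would, in place of code of your own. Each camera call takes 0.05 s, during which the arm holds its last target. There are 200 camera calls.

## Working session

There is one attempt and no reset: what is moved stays moved. The work goes in short steps, Python scripts to look and compute and a shell command to move; the robot and the scene stay as the last step left them, time stands still between calls to the robot, and variables do not carry over. Pictures are saved under pics/ and viewed, at most 14 in all, crops included, and the job is handed in when it is done.

```bash
mkdir -p pics
cat > h.py <<'E'
import numpy as np,cv2,json
from station import ctrl
def cap(n,f=None):
    c=ctrl.capture(n); 
    if f: cv2.imwrite('pics/'+f,c['color'])
    return c
def ray(c,u,v):
    K=np.array(c['K']);T=np.array(c['T']);k=float(c['k1'])
    d=np.array([(u-K[0,2])/K[0,0],(v-K[1,2])/K[1,1]]);s=d.copy()
    for _ in range(30): s=d/(1+k*(s@s))
    return T[:3,3],T[:3,:3]@np.array([s[0],-s[1],-1])
def pt(c,u,v,z):
    o,d=ray(c,u,v); return o+d*(z-o[2])/d[2]
def proj(c,p):
    K=np.array(c['K']);T=np.array(c['T']);q=T[:3,:3].T@(np.array(p)-T[:3,3])
    s=np.array([q[0],-q[1]])/-q[2]; s=s*(1+float(c['k1'])*(s@s)); return s*[K[0,0],K[1,1]]+K[:2,2]
E
python3 - <<'E'
from h import *
for n in('scene','top'):
    c=cap(n,n+'0.png'); print(n,c['K'],c['k1'],np.round(c['T'],3))
s=ctrl.sense();print(s)
E
```

```text
scene [[539.11435396   0.         320.33469058]
 [  0.         539.11435396 246.60889829]
 [  0.           0.           1.        ]] -0.05506454127414326 [[-7.21000e-01  4.87000e-01 -4.93000e-01 -6.03120e+01]
 [-6.92000e-01 -4.95000e-01  5.25000e-01  6.62200e+02]
 [ 1.10000e-02  7.20000e-01  6.94000e-01  9.17705e+02]
 [ 0.00000e+00  0.00000e+00  0.00000e+00  1.00000e+00]]
top [[490.23551326   0.         327.05656377]
 [  0.         490.23551326 231.38884218]
 [  0.           0.           1.        ]] 0.03675543247289345 [[-5.00000e-03  9.96000e-01 -9.30000e-02  4.80497e+02]
 [-1.00000e+00 -6.00000e-03 -4.00000e-03  9.48200e+00]
 [-4.00000e-03  9.30000e-02  9.96000e-01  1.04178e+03]
 [ 0.00000e+00  0.00000e+00  0.00000e+00  1.00000e+00]]
{'clock': 0.1, 'joints': array([ 1.13478067,  0.6899204 , -0.19450595,  1.56622753,  0.15729586,
        0.90250726, -0.2150789 ]), 'dq': array([ 5.92536633e-05, -3.48281760e-03, -4.29927137e-04, -3.91478710e-03,
        2.42844599e-03,  8.10853085e-04,  1.31985425e-03]), 'joint_efforts': array([-3.77559336e-03, -5.40610349e+01, -1.27168659e+00, -1.58986509e+01,
        9.33342992e-03,  4.41364653e-03,  6.28836801e-06]), 'position': array([ 282.65465087, -556.80848412,  244.55453858]), 'tcp_rot': array([-7.96531790e-04,  9.72525867e-01,  2.32793337e-01, -2.55582871e-04]), 'ft_force': array([0.14575112, 0.4926769 , 0.4497957 ]), 'ft_torque': array([0.0117865 , 0.02799025, 0.01636254]), 'finger_force': 0.0, 'gripper_width': 85.41957205916307}
```

View pics/top0.png

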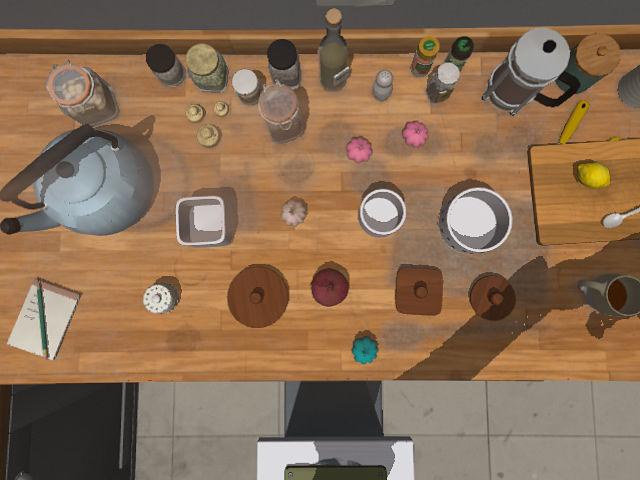

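View pics/scene0.png

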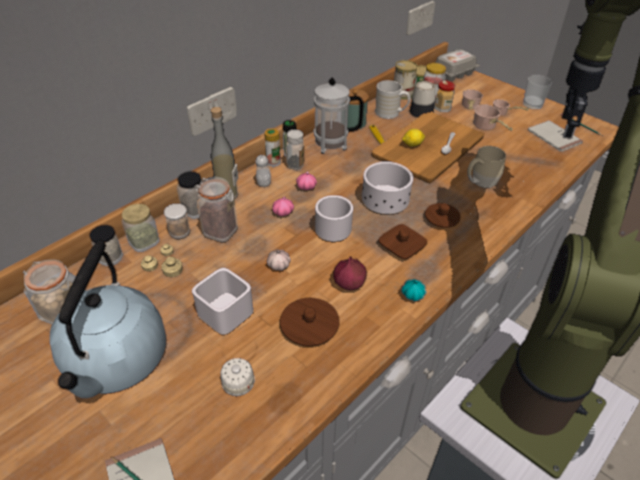

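The top view shows the garlic at (293,211), garlic pot (477,219), round pot (383,212) and square pot (201,220). The lids are at (258,296) large, (419,290) square and (492,296) small. The timer is at (160,297) and the onion at (330,287). The scene view agrees.

```bash
cat > m.py <<'E'
from h import *
c=cap('top');im=c['color'];hsv=cv2.cvtColor(im,cv2.COLOR_BGR2HSV)
B={'gp':(432,180,522,262),'rp':(352,182,416,242),'sp':(168,188,238,256),'ll':(220,258,297,334),'sl':(390,260,450,320),'ml':(465,268,521,324),'g':(275,195,312,230)}
tiles=[]
for n,(x0,y0,x1,y1) in B.items():
    h=hsv[y0:y1,x0:x1]
    if n in('gp','rp','sp'):
        m=((h[...,1]<50)&(h[...,2]>185)).astype(np.uint8)*255
    elif n=='g': m=((h[...,1]<95)&(h[...,2]>110)).astype(np.uint8)*255
    else: m=((h[...,0]<10)&(h[...,2]<125)&(h[...,1]>100)).astype(np.uint8)*255
    t=np.hstack([im[y0:y1,x0:x1],cv2.merge([m]*3)]);t=cv2.resize(t,(380,int(t.shape[0]*380/t.shape[1])),interpolation=0)
    tiles.append(cv2.resize(t,(380,145) if 0 else (t.shape[1],t.shape[0])))
    cs,_=cv2.findContours(m,cv2.RETR_CCOMP,cv2.CHAIN_APPROX_NONE);k=max(cs,key=lambda a:cv2.boundingRect(a)[2])
    hl=cv2.convexHull(k); (u,v),r,a=cv2.minAreaRect(hl); e=cv2.fitEllipse(k)
    z={'gp':82,'rp':78,'sp':82,'g':25}.get(n,20)
    f=lambda p:np.round(pt(c,p[0]+x0,p[1]+y0,z)[:2],1)
    P=np.array([pt(c,q[0][0]+x0,q[0][1]+y0,z)[:2] for q in hl],np.float32)
    cc,rr=cv2.minEnclosingCircle(P)
    R=cv2.minAreaRect(P)
    print(n,'ell',f(e[0]),np.round(e[1],1),'rect',np.round(R[0],1),np.round(R[1],1),round(R[2],1),'enc',np.round(cc,1),round(rr,1))
W=[np.vstack([cv2.copyMakeBorder(t,0,max(0,200-t.shape[0]),0,0,0)[:200] for t in tiles[i:i+3]]) for i in (0,3)]
cv2.imwrite('pics/masks.png',np.hstack(W))
E
python3 m.py
```

```text
gp ell [ 591.7 -285.1] [62.6 64.4] rect [ 592.  -284.8] [124.8 124.4] 89.5 enc [ 592.4 -284.9] 63.3
rp ell [609.4 -97.4] [44.1 44.8] rect [609.4 -97.7] [87.1 89.8] 89.3 enc [609.7 -97.4] 45.2
sp ell [593.  263.9] [52.1 53.3] rect [593.2 264.2] [93.4 92.4] 0.8 enc [593.3 263.2] 58.7Traceback (most recent call last):
  File "m.py", line 13, in <module>
    cs,_=cv2.findContours(m,cv2.RETR_CCOMP,cv2.CHAIN_APPROX_NONE);k=max(cs,key=lambda a:cv2.boundingRect(a)[2])
                                                                    ~~~^^^^^^^^^^^^^^^^^^^^^^^^^^^^^^^^^^^^^^^^
ValueError: max() iterable argument is empty
```

```bash
python3 - <<'E'
from h import *
c=cap('top');h=cv2.cvtColor(c['color'],cv2.COLOR_BGR2HSV)
for p in((240,296),(225,285),(405,300),(480,305),(455,296),(258,340),(515,280),(525,300)): print(p,h[p[1],p[0]])
E
sed -i "s/(h\[...,0\]<10)&(h\[...,2\]<125)&(h\[...,1\]>100)/((h[...,0]<9)|(h[...,0]>170))\&(h[...,2]<135)/" m.py; sed -i 's/^    tiles.append/    if not m.any(): m[:]=255;print("EMPTY",n)\n    tiles.append/' m.py; python3 m.py
```

```text
(240, 296) [ 11 167 113]
(225, 285) [ 14 149 174]
(405, 300) [ 11 163 105]
(480, 305) [ 10 164 107]
(455, 296) [ 13 128 155]
(258, 340) [ 14 151 169]
(515, 280) [13 93 82]
(525, 300) [ 14 118  82]
gp ell [ 591.7 -285.1] [62.6 64.5] rect [ 592.  -284.8] [124.8 124.4] 89.5 enc [ 592.4 -284.9] 63.3
rp ell [609.4 -97.4] [44.1 44.8] rect [609.4 -97.7] [87.1 89.8] 89.3 enc [609.7 -97.4] 45.2
sp ell [593.  263.9] [52.1 53.4] rect [593.2 264.2] [93.4 92.4] 0.8 enc [593.3 263.2] 58.7
EMPTY ll
ll ell [443.5 157. ] [88.7 90. ] rect [444.1 157.5] [159.2 153.6] 89.7 enc [444.1 157.5] 110.6
EMPTY sl
sl ell [ 454.1 -176.7] [69.8 69.8] rect [ 454.4 -177. ] [123.8 121. ] 89.7 enc [ 454.4 -177. ] 86.6Traceback (most recent call last):
  File "m.py", line 15, in <module>
    hl=cv2.convexHull(k); (u,v),r,a=cv2.minAreaRect(hl); e=cv2.fitEllipse(k)
                                                           ~~~~~~~~~~~~~~^^^
cv2.error: OpenCV(4.12.0) /io/opencv/modules/imgproc/src/shapedescr.cpp:361: error: (-201:Incorrect size of input array) There should be at least 5 points to fit the ellipse in function 'fitEllipseNoDirect'
```

```bash
sed -i "s/m=(((h\[...,0\]<9).*/m=((h[...,0]<13)\&(h[...,2]<138)\&(h[...,1]>138)).astype(np.uint8)*255/" m.py; python3 m.py
```

```text
gp ell [ 591.7 -285.1] [62.6 64.5] rect [ 592.  -284.8] [124.8 124.4] 89.5 enc [ 592.4 -284.9] 63.3
rp ell [609.4 -97.4] [44.1 44.8] rect [609.4 -97.7] [87.1 89.8] 89.3 enc [609.7 -97.4] 45.2
sp ell [593.  263.9] [52.1 53.4] rect [593.2 264.2] [93.4 92.4] 0.8 enc [593.3 263.2] 58.7
ll ell [440.6 158.4] [59.1 60.4] rect [440.8 158.9] [123.9 122.8] 89.6 enc [441.2 158.7] 62.6
sl ell [ 450.7 -175.2] [50.7 51.8] rect [ 450.6 -175.4] [94.8 95.7] 88.3 enc [ 450.7 -175.3] 59.4
ml ell [ 436.8 -325.4] [42.9 44.7] rect [ 436.6 -324.7] [89.8 89.5] 89.8 enc [ 436.5 -325.5] 46.1
g ell [615.   84.9] [23.2 24.2] rect [615.3  83.9] [50.3 52.3] 83.1 enc [615.3  84.2] 27.3
```

View pics/masks.png

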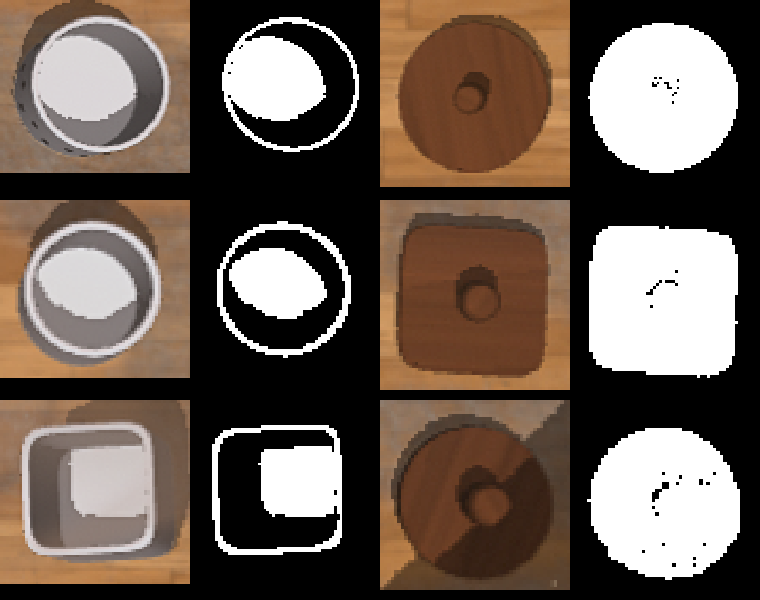

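Pots and lids are all measured cleanly (masks are full discs and rings). Now I'll square up the tool yaw.

```bash
python3 -m crank '[0,0,0,0,0,0.157, 0,0,0,0,0,0.157, 0,0,0,0,0,0.157]'
```

```text
clock: 0.68
position: [283.0, -557.2, 245.2]
tcp_rot: [-0.0, 1.0, -0.003, 0.0]
ft_force: [-0.1, 0.4, -0.1]
gripper_width: 85.5
finger_force: 0.0
```

```bash
python3 -m crank '[0.46,-0.89,0,0,0,0, 0.46,-0.89,0,0,0,0, 0.46,-0.89,0,0,0,0, 0.46,-0.89,0,0,0,0, 0.46,-0.89,0,0,0,0, 0.46,-0.89,0,0,0,0, 0.46,-0.89,0,0,0,0, 0.46,-0.89,0,0,0,0]' && python3 -m crank '[0.46,-0.89,0,0,0,0, 0.46,-0.89,0,0,0,0, 0.46,-0.89,0,0,0,0, 0.46,-0.89,0,0,0,0, 0.46,-0.89,0,0,0,0, 0.46,-0.89,0,0,0,0, 0.46,-0.89,0,0,0,0, 0.46,-0.89,0,0,0,0]'
```

```text
clock: 1.68
position: [394.1, -342.9, 245.4]
tcp_rot: [0.0, 1.0, -0.001, 0.0]
ft_force: [-0.2, 1.1, 0.1]
gripper_width: 85.8
finger_force: 0.0
clock: 2.68
position: [504.8, -129.4, 245.4]
tcp_rot: [0.0, 1.0, -0.001, 0.0]
ft_force: [0.7, 0.4, 0.2]
gripper_width: 85.6
finger_force: 0.0
```

```bash
python3 -m crank '[0.46,-0.89,0.4,0,0,0, 0.46,-0.89,0.4,0,0,0, 0.46,-0.89,0.4,0,0,0, 0.46,-0.89,0.4,0,0,0, 0.46,-0.89,0.4,0,0,0, 0.46,-0.89,0.4,0,0,0, 0.46,-0.89,0.4,0,0,0, 0.46,-0.89,0.4,0,0,0]' && python3 -m crank '[0,0,0,0,0,0]'
python3 - <<'E'
from h import *
a=cap('top','g1.png');b=cap('scene')
cv2.imwrite('pics/g1.png',np.hstack([cv2.resize(a['color'][120:280,220:380],(400,400)),cv2.resize(b['color'][180:340,200:360],(400,400))]))
p=ctrl.sense()['position'];print(p,proj(a,p+[0,0,-14]),proj(b,p+[0,0,-14]),proj(a,[615,84,25]),proj(b,[615,84.3,25]))
E
```

```text
clock: 3.68
position: [615.4, 84.1, 148.8]
tcp_rot: [0.0, 1.0, -0.0, 0.0]
ft_force: [0.2, -0.1, 0.0]
gripper_width: 85.2
finger_force: 0.0
clock: 3.8
position: [615.0, 86.9, 148.1]
tcp_rot: [-0.001, 1.0, 0.002, -0.0]
ft_force: [-0.0, -0.8, -0.5]
gripper_width: 85.3
finger_force: 0.0
[614.61960069  82.62443835 149.14886534] [289.65817392 205.13515713] [277.20176672 222.67824773] [293.23956328 212.65758129] [278.65277452 258.41566249]
```

View pics/g1.png

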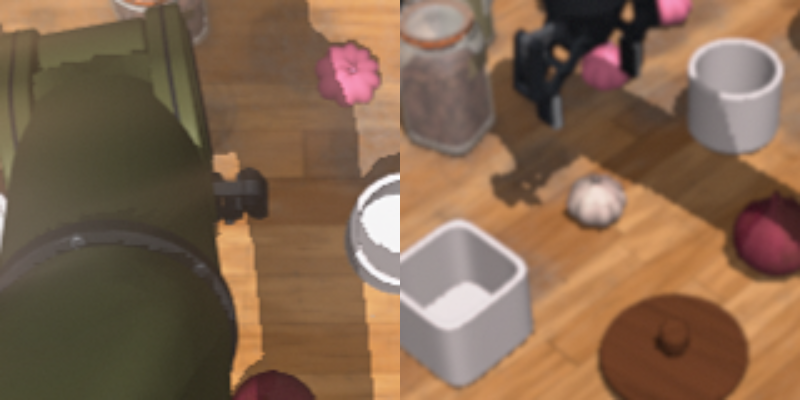

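The gripper is over the garlic; garlic seen at about (279,261) in the scene view, matching the prediction.

```bash
python3 -m crank '[0,0,0.79,0,0,0, 0,0,0.79,0,0,0, 0,0,0.79,0,0,0, 0,0,0.79,0,0,0, 0,0,0.79,0,0,0,0,0,0,0,0,0]' && python3 -m crank '[0,0,0,0,0,0,0,0,0,0,0,0,0,0,0,0,0,0,0,0,0,0,0,0,0,0,0,0,0,0,0,0,0,0,0,0]' 40 30 && python3 -m crank '[0,0,-0.8,0,0,0,0,0,-0.8,0,0,0,0,0,-0.8,0,0,0,0,0,-0.8,0,0,0,0,0,-0.8,0,0,0,0,0,0,0,0,0]'
```

```text
clock: 4.65
position: [613.5, 81.1, 29.8]
tcp_rot: [0.001, 1.0, -0.001, -0.002]
ft_force: [-0.6, 0.1, 0.9]
gripper_width: 85.5
finger_force: 0.0
clock: 5.4
position: [615.8, 82.7, 32.5]
tcp_rot: [0.0, 1.0, -0.001, 0.001]
ft_force: [-0.5, -1.2, 5.7]
gripper_width: 50.3
finger_force: 30.6
clock: 6.15
position: [616.6, 83.2, 153.4]
tcp_rot: [-0.0, 1.0, -0.001, 0.003]
ft_force: [0.4, -0.1, -0.8]
gripper_width: 49.9
finger_force: 31.5
```

```bash
python3 -m crank '[-0.05,0.88,0,0,0,0,-0.05,0.88,0,0,0,0,-0.05,0.88,0,0,0,0,-0.05,0.88,0,0,0,0,-0.06,0.88,0,0,0,0,-0.06,0.88,0,0,0,0,-0.06,0.88,0,0,0,0]' && python3 -m crank '[-0.06,0.88,0,0,0,0,-0.06,0.88,0,0,0,0,-0.06,0.88,0,0,0,0,-0.06,0.88,0,0,0,0,-0.05,0.88,0,0,0,0,-0.05,0.88,0,0,0,0,-0.05,0.88,0,0,0,0,0,0,0,0,0,0]'
python3 - <<'E'
from h import *
a=cap('top','g2.png');b=cap('scene')
cv2.imwrite('pics/g2.png',np.hstack([cv2.resize(a['color'][140:300,400:560],(400,400)),cv2.resize(b['color'][100:260,310:470],(400,400))]))
E
```

```text
clock: 7.02
position: [602.7, -102.5, 150.1]
tcp_rot: [-0.0, 1.0, -0.001, -0.001]
ft_force: [0.5, -0.3, -0.2]
gripper_width: 50.0
finger_force: 31.5
clock: 8.02
position: [589.8, -289.7, 150.1]
tcp_rot: [0.001, 1.0, -0.003, -0.001]
ft_force: [0.1, -0.1, -0.5]
gripper_width: 50.0
finger_force: 31.5
```

View pics/g2.png

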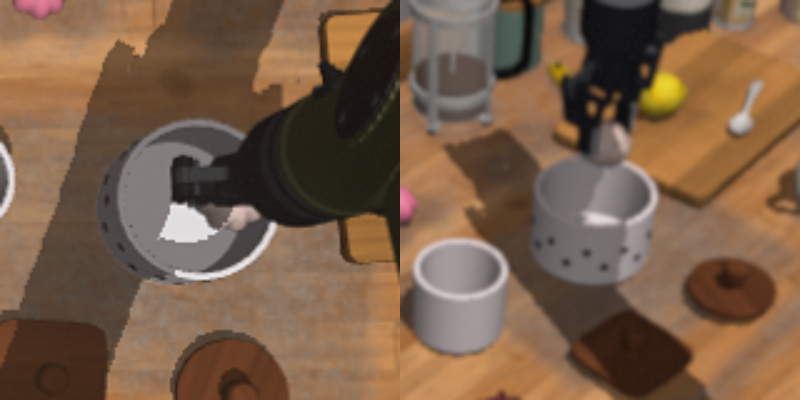

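The garlic is held over the garlic pot's mouth (crop centre). Lowering and releasing.

```bash
python3 -m crank '[0.05,-0.1,0.78,0,0,0,0,0,0.78,0,0,0,0,0,0.78,0,0,0,0,0,0.78,0,0,0,0,0,0,0,0,0]' && python3 -m crank '[0,0,0,0,0,0,0,0,0,0,0,0,0,0,0,0,0,0]' 68 && python3 -m crank '[0,0,-0.9,0,0,0,0,0,-0.9,0,0,0,0,0,-0.9,0,0,0,0,0,-0.9,0,0,0,0,0,-0.1,0,0,0]'
```

```text
clock: 8.75
position: [591.8, -280.6, 55.3]
tcp_rot: [-0.002, 1.0, 0.001, -0.002]
ft_force: [-0.5, 0.2, -0.7]
gripper_width: 49.9
finger_force: 31.5
clock: 9.12
position: [593.5, -283.6, 58.2]
tcp_rot: [0.0, 1.0, -0.001, 0.001]
ft_force: [-0.2, -0.9, -0.7]
gripper_width: 67.5
finger_force: 0.0
clock: 9.75
position: [594.3, -284.2, 170.8]
tcp_rot: [0.001, 1.0, -0.001, 0.002]
ft_force: [0.7, 0.2, -0.0]
gripper_width: 68.4
finger_force: 0.0
```

```bash
python3 -m crank '[-0.31,-0.92,0,0,0,0,-0.31,-0.92,0,0,0,0,-0.31,-0.92,0,0,0,0,-0.31,-0.92,0,0,0,0,-0.32,-0.92,0,0,0,0,-0.32,-0.92,0,0,0,0,-0.32,-0.92,0,0,0,0,-0.32,-0.92,0,0,0,0]' && python3 -m crank '[-0.31,-0.92,0,0,0,0,-0.31,-0.92,0,0,0,0,-0.31,-0.92,0,0,0,0,-0.31,-0.92,0,0,0,0,-0.32,-0.92,0,0,0,0,-0.32,-0.92,0,0,0,0,-0.32,-0.92,0,0,0,0,-0.32,-0.92,0,0,0,0]' && python3 -m crank '[0,0,0.8,0,0,0,0,0,0.8,0,0,0,0,0,0.8,0,0,0,0,0,0,0,0,0]'
python3 - <<'E'
from h import *
a=cap('top');b=cap('scene')
cv2.imwrite('pics/g3.png',np.hstack([cv2.resize(a['color'][180:260,437:517],(400,400)),cv2.resize(b['color'][240:360,250:370],(400,400))]))
E
```

```text
clock: 10.75
position: [516.7, -61.7, 167.6]
tcp_rot: [-0.0, 1.0, -0.001, -0.001]
ft_force: [0.7, 0.5, 0.1]
gripper_width: 68.0
finger_force: 0.0
clock: 11.75
position: [441.5, 159.0, 167.7]
tcp_rot: [0.0, 1.0, -0.001, -0.0]
ft_force: [0.3, 0.2, 0.6]
gripper_width: 67.8
finger_force: 0.0
clock: 12.25
position: [440.9, 157.8, 94.7]
tcp_rot: [0.001, 1.0, -0.001, -0.002]
ft_force: [0.3, 0.8, 0.1]
gripper_width: 68.0
finger_force: 0.0
```

View pics/g3.png

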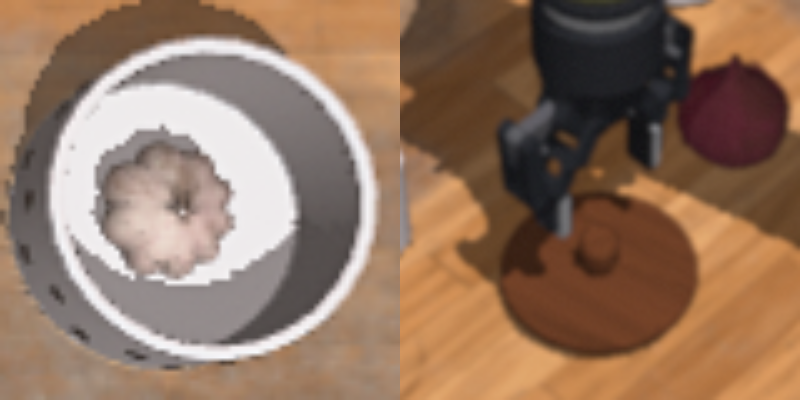

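The garlic lies in the pot, and the fingers straddle the large lid's knob. Gripping.

```bash
python3 -m crank '[0,0,0.64,0,0,0,0,0,0.64,0,0,0,0,0,0.64,0,0,0,0,0,0,0,0,0]' && python3 -m crank '[0,0,0,0,0,0,0,0,0,0,0,0,0,0,0,0,0,0,0,0,0,0,0,0,0,0,0,0,0,0,0,0,0,0,0,0]' 15 50 && python3 -m crank '[0,0,-0.5,0,0,0,0,0,-0.9,0,0,0,0,0,-0.9,0,0,0,0,0,-0.9,0,0,0,0,0,-0.9,0,0,0,0,0,-0.5,0,0,0,0,0,0,0,0,0]'
```

```text
clock: 12.85
position: [442.2, 158.3, 38.6]
tcp_rot: [0.0, 1.0, -0.001, -0.0]
ft_force: [0.1, -0.5, 0.7]
gripper_width: 67.9
finger_force: 0.0
clock: 13.6
position: [442.7, 158.5, 39.6]
tcp_rot: [-0.0, 1.0, -0.001, 0.001]
ft_force: [-0.4, -0.9, 6.6]
gripper_width: 23.7
finger_force: 48.7
clock: 14.48
position: [442.7, 158.5, 178.2]
tcp_rot: [-0.001, 1.0, -0.001, 0.001]
ft_force: [0.0, 0.7, -1.7]
gripper_width: 23.7
finger_force: 49.5
```

```bash
python3 -m crank '[0.31,0.92,0,0,0,0,0.31,0.92,0,0,0,0,0.31,0.92,0,0,0,0,0.31,0.92,0,0,0,0,0.31,0.93,0,0,0,0,0.31,0.93,0,0,0,0,0.31,0.93,0,0,0,0,0.31,0.92,0,0,0,0]' && python3 -m crank '[0.31,0.92,0,0,0,0,0.31,0.92,0,0,0,0,0.31,0.93,0,0,0,0,0.31,0.92,0,0,0,0,0.31,0.92,0,0,0,0,0.31,0.93,0,0,0,0,0.31,0.92,0,0,0,0,0.31,0.92,0,0,0,0]' && python3 -m crank '[0,0,0.3,0,0,0,0,0,0,0,0,0]'
python3 - <<'E'
from h import *
a=cap('top');b=cap('scene')
cv2.imwrite('pics/g4.png',np.hstack([cv2.resize(a['color'][160:280,417:537],(400,400)),cv2.resize(b['color'][100:220,330:450],(400,400))]))
p=ctrl.sense()['position'];print(p)
for z in(82,):print(proj(b,[592,-285,z]))
print('lid plate top centre',proj(b,p+[0,0,-18]),proj(a,p+[0,0,-18]))
E
```

```text
clock: 15.48
position: [515.8, -64.4, 176.0]
tcp_rot: [-0.0, 1.0, -0.001, -0.001]
ft_force: [-0.3, 0.2, -0.8]
gripper_width: 23.8
finger_force: 49.5
clock: 16.48
position: [589.8, -285.4, 175.5]
tcp_rot: [-0.001, 1.0, -0.001, -0.001]
ft_force: [0.0, -0.3, -1.5]
gripper_width: 23.8
finger_force: 49.5
clock: 16.73
position: [589.1, -283.5, 165.8]
tcp_rot: [-0.001, 1.0, -0.0, -0.002]
ft_force: [0.9, 2.1, -1.0]
gripper_width: 23.8
finger_force: 49.5
[ 590.10071329 -283.20047929  167.00645949]
[387.98422401 175.32982893]
lid plate top centre [390.70830301 154.34698523] [489.35156408 216.05461602]
```

View pics/g4.png

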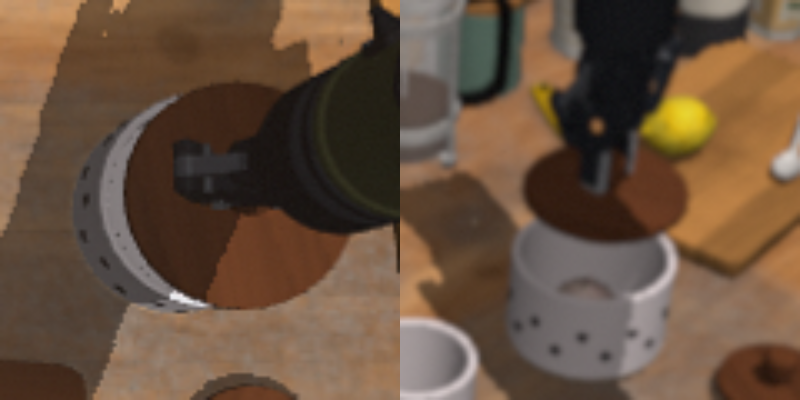

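The lid is level, held over the pot mouth (scene about (392,158)), offset as expected. Lowering.

```bash
python3 -m crank '[0.07,0.03,0.5,0,0,0,0,0,0.5,0,0,0,0,0,0.4,0,0,0,0,0,0.3,0,0,0,0,0,0.1,0,0,0,0,0,0,0,0,0]' && python3 -m crank '[0,0,0.07,0,0,0,0,0,0.07,0,0,0,0,0,0,0,0,0]'
```

```text
clock: 17.58
position: [592.7, -285.9, 113.6]
tcp_rot: [0.0, 1.0, -0.001, 0.0]
ft_force: [-0.1, -0.1, -1.3]
gripper_width: 23.8
finger_force: 49.5
clock: 17.95
position: [592.8, -286.0, 109.8]
tcp_rot: [0.0, 1.0, -0.001, 0.0]
ft_force: [-0.0, -0.0, 1.5]
gripper_width: 23.5
finger_force: 49.6
```

```bash
python3 -m crank '[0,0,0.03,0,0,0,0,0,0,0,0,0]' && python3 -m crank '[0,0,0,0,0,0,0,0,0,0,0,0,0,0,0,0,0,0]' 60 && python3 -m crank '[0,0,-0.7,0,0,0,0,0,-0.9,0,0,0,0,0,-0.9,0,0,0,0,0,0,0,0,0]'
```

```text
clock: 18.2
position: [592.9, -286.0, 109.8]
tcp_rot: [0.0, 1.0, -0.001, 0.0]
ft_force: [-1.7, 1.0, 7.3]
gripper_width: 23.7
finger_force: 50.2
clock: 18.58
position: [592.5, -285.8, 108.3]
tcp_rot: [-0.0, 1.0, -0.001, -0.0]
ft_force: [-0.5, -0.1, -0.2]
gripper_width: 59.9
finger_force: 0.0
clock: 19.08
position: [594.0, -286.6, 185.7]
tcp_rot: [0.001, 1.0, -0.001, 0.002]
ft_force: [0.6, 0.1, 0.0]
gripper_width: 60.3
finger_force: 0.0
```

```bash
python3 -m crank '[-0.87,0.22,0,0,0,0,-0.87,0.22,0,0,0,0,-0.87,0.22,0,0,0,0,-0.87,0.22,0,0,0,0,-0.86,0.22,0,0,0,0,-0.86,0.21,0,0,0,0]' && python3 -m crank '[0,0,0.8,0,0,0,0,0,0.8,0,0,0,0,0,0.8,0,0,0,0,0,0,0,0,0]'
python3 - <<'E'
from h import *
a=cap('top');b=cap('scene')
cv2.imwrite('pics/g5.png',np.hstack([cv2.resize(a['color'][160:320,417:577],(400,400)),cv2.resize(b['color'][120:240,350:470],(400,400))]))
E
```

```text
clock: 19.82
position: [435.1, -324.8, 182.5]
tcp_rot: [-0.0, 1.0, -0.001, -0.001]
ft_force: [-0.2, 0.1, -0.3]
gripper_width: 59.9
finger_force: 0.0
clock: 20.32
position: [435.0, -323.9, 109.3]
tcp_rot: [-0.001, 1.0, -0.0, -0.002]
ft_force: [-0.5, 0.1, 0.6]
gripper_width: 59.9
finger_force: 0.0
```

View pics/g5.png

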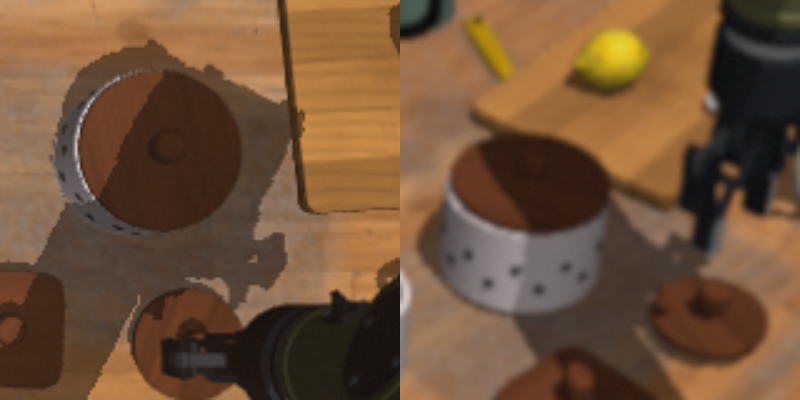

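The large lid sits flat and centred on the garlic pot. The gripper is above the small lid's knob.

```bash
python3 -m crank '[0.03,0.02,0.8,0,0,0,0,0,0.8,0,0,0,0,0,0.77,0,0,0,0,0,0,0,0,0]' && python3 -m crank '[0,0,0,0,0,0,0,0,0,0,0,0,0,0,0,0,0,0,0,0,0,0,0,0,0,0,0,0,0,0]' 15 50 && python3 -m crank '[0,0,-0.5,0,0,0,0,0,-0.9,0,0,0,0,0,-0.9,0,0,0,0,0,-0.9,0,0,0,0,0,-0.9,0,0,0,0,0,-0.5,0,0,0,0,0,0,0,0,0]'
```

```text
clock: 20.92
position: [437.1, -325.3, 40.1]
tcp_rot: [-0.0, 1.0, -0.001, -0.001]
ft_force: [-0.2, 0.2, 0.4]
gripper_width: 59.7
finger_force: 0.0
clock: 21.55
position: [438.2, -326.2, 41.9]
tcp_rot: [0.001, 1.0, -0.001, 0.001]
ft_force: [-0.1, 0.2, 6.0]
gripper_width: 23.7
finger_force: 48.9
clock: 22.42
position: [437.9, -326.0, 179.7]
tcp_rot: [0.001, 1.0, -0.001, 0.001]
ft_force: [0.2, -0.2, -0.7]
gripper_width: 23.6
finger_force: 49.4
```

```bash
python3 -m crank '[0.64,-0.84,0,0,0,0,0.64,-0.84,0,0,0,0,0.64,-0.84,0,0,0,0,0.64,-0.84,0,0,0,0,0.64,-0.85,0,0,0,0,0.64,-0.85,0,0,0,0,0.64,-0.85,0,0,0,0,0.63,-0.85,0,0,0,0]' && python3 -m crank '[0.63,-0.84,0.2,0,0,0,0,0,0.2,0,0,0,0,0,0,0,0,0]'
python3 - <<'E'
from h import *
a=cap('top');b=cap('scene')
cv2.imwrite('pics/g6.png',np.hstack([cv2.resize(a['color'][160:280,320:440],(400,400)),cv2.resize(b['color'][130:250,275:395],(400,400))]))
p=ctrl.sense()['position'];print(p)
print('lid plate top centre',proj(b,p+[0,0,-18]),proj(a,p+[0,0,-18]))
E
```

```text
clock: 23.42
position: [590.7, -121.9, 177.0]
tcp_rot: [-0.0, 1.0, -0.001, -0.001]
ft_force: [1.5, -0.0, -0.8]
gripper_width: 23.7
finger_force: 49.4
clock: 23.8
position: [608.3, -98.5, 164.8]
tcp_rot: [0.0, 1.0, -0.001, -0.002]
ft_force: [-0.2, -0.5, -0.4]
gripper_width: 23.3
finger_force: 49.4
[608.82774279 -99.37574462 165.89475973]
lid plate top centre [335.63461243 183.13409983] [388.0872411 206.6482259]
```

View pics/g6.png

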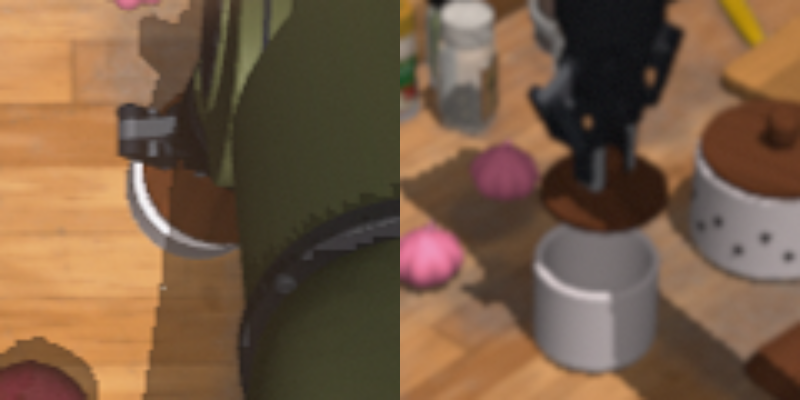

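The small lid is level and above the round pot (scene about (336,187)).

```bash
python3 -m crank '[0.03,-0.04,0.5,0,0,0,0,0,0.5,0,0,0,0,0,0.4,0,0,0,0,0,0.3,0,0,0,0,0,0.12,0,0,0,0,0,0,0,0,0]' && python3 -m crank '[0,0,0.07,0,0,0,0,0,0.07,0,0,0,0,0,0,0,0,0]'
```

```text
clock: 24.65
position: [610.8, -96.6, 111.7]
tcp_rot: [0.0, 1.0, -0.001, -0.0]
ft_force: [0.3, -0.3, 0.1]
gripper_width: 23.4
finger_force: 49.4
clock: 25.02
position: [611.1, -96.6, 108.0]
tcp_rot: [0.0, 1.0, -0.001, 0.0]
ft_force: [-0.3, 0.2, 1.9]
gripper_width: 23.3
finger_force: 49.6
```

```bash
python3 -m crank '[0,0,0.04,0,0,0,0,0,0,0,0,0]' && python3 -m crank '[0,0,0,0,0,0,0,0,0,0,0,0,0,0,0,0,0,0]' 60 && python3 -m crank '[0,0,-0.7,0,0,0,0,0,-0.9,0,0,0,0,0,-0.9,0,0,0,0,0,0,0,0,0]'
```

```text
clock: 25.28
position: [611.1, -96.6, 107.9]
tcp_rot: [0.0, 1.0, -0.001, 0.001]
ft_force: [-2.5, -0.7, 10.2]
gripper_width: 23.4
finger_force: 50.4
clock: 25.65
position: [610.7, -96.6, 106.2]
tcp_rot: [0.0, 1.0, -0.001, -0.0]
ft_force: [0.9, -1.1, 0.4]
gripper_width: 59.8
finger_force: 0.0
clock: 26.15
position: [612.3, -96.8, 183.4]
tcp_rot: [0.0, 1.0, -0.001, 0.002]
ft_force: [0.8, 0.0, -0.7]
gripper_width: 59.9
finger_force: 0.0
```

```bash
python3 -m crank '[-0.89,0.44,0,0,0,0,-0.89,0.44,0,0,0,0,-0.89,0.44,0,0,0,0,-0.89,0.44,0,0,0,0,-0.89,0.43,0,0,0,0,-0.88,0.43,0,0,0,0]' && python3 -m crank '[0,0,0.8,0,0,0,0,0,0.8,0,0,0,0,0,0.8,0,0,0,0,0,0,0,0,0]'
python3 - <<'E'
from h import *
a=cap('top');b=cap('scene')
cv2.imwrite('pics/g7.png',np.hstack([cv2.resize(a['color'][170:330,340:500],(400,400)),cv2.resize(b['color'][160:280,300:420],(400,400))]))
im=cv2.imread('pics/top0.png');h=cv2.cvtColor(im,cv2.COLOR_BGR2HSV)
ms={'sp':((168,188,238,256),(h[...,1]<50)&(h[...,2]>185),82),'sl':((390,260,450,320),(h[...,0]<13)&(h[...,2]<138)&(h[...,1]>138),20)}
for n,((x0,y0,x1,y1),m,z) in ms.items():
    q=m[y0:y1,x0:x1]; c=None
    ys,xs=np.nonzero(q); L=dict(l=[],r=[],t=[],b=[]); w=xs.max()-xs.min()
    for y in range(ys.min()+12,ys.max()-11):
        X=np.nonzero(q[y])[0];L['l'].append((X[0],y));L['r'].append((X[-1],y))
    for x in range(xs.min()+12,xs.max()-11):
        Y=np.nonzero(q[:,x])[0];L['t'].append((x,Y[0]));L['b'].append((x,Y[-1]))
    for k,v in L.items():
        P=np.array([pt(a,x+x0,y+y0,z)[:2] for x,y in v],np.float32)
        d=cv2.fitLine(P,cv2.DIST_HUBER,0,.01,.01).ravel(); A=np.degrees(np.arctan2(d[1],d[0]));print(n,k,round((A+45)%90-45,2))
E
```

```text
clock: 26.9
position: [449.4, -175.2, 180.6]
tcp_rot: [-0.0, 1.0, -0.001, -0.001]
ft_force: [0.3, -0.9, 0.4]
gripper_width: 60.0
finger_force: 0.0
clock: 27.4
position: [449.3, -174.4, 107.6]
tcp_rot: [-0.001, 1.0, -0.0, -0.002]
ft_force: [0.7, 0.3, 0.3]
gripper_width: 60.0
finger_force: 0.0
sp l 1.3
sp r 0.8
sp t 2.88
sp b 2.99
sl l -1.12
sl r -4.91
sl t -3.63
sl b -3.71
```

View pics/g7.png

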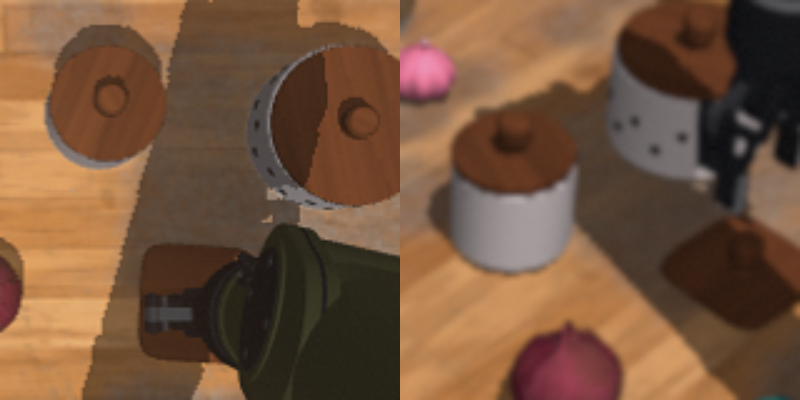

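The small lid is seated flat; the gripper is over the square lid's knob.

```bash
python3 -m crank '[0.03,0.02,0.8,0,0,0,0,0,0.8,0,0,0,0,0,0.73,0,0,0,0,0,0,0,0,0]' && python3 -m crank '[0,0,0,0,0,0,0,0,0,0,0,0,0,0,0,0,0,0,0,0,0,0,0,0,0,0,0,0,0,0]' 15 50 && python3 -m crank '[0,0,-0.5,0,0,0,0,0,-0.9,0,0,0,0,0,-0.9,0,0,0,0,0,-0.9,0,0,0,0,0,-0.9,0,0,0,0,0,-0.5,0,0,0,0,0,0,0,0,0]'
```

```text
clock: 28.0
position: [451.5, -175.5, 39.3]
tcp_rot: [-0.0, 1.0, -0.001, -0.001]
ft_force: [0.1, 0.3, 0.1]
gripper_width: 60.1
finger_force: 0.0
clock: 28.62
position: [452.4, -175.9, 40.9]
tcp_rot: [0.0, 1.0, -0.001, 0.001]
ft_force: [0.3, 0.5, 5.8]
gripper_width: 23.6
finger_force: 48.8
clock: 29.5
position: [452.3, -175.9, 179.4]
tcp_rot: [0.001, 1.0, -0.001, 0.002]
ft_force: [-0.1, 0.1, -1.1]
gripper_width: 23.6
finger_force: 49.4
```

```bash
python3 -m crank '[0.29,-0.91,0,0,0,0,0.29,-0.91,0,0,0,0,0.29,-0.91,0,0,0,0,0.29,-0.91,0,0,0,0,0.3,-0.92,0,0,0,0,0.3,-0.92,0,0,0,0,0.3,-0.92,0,0,0,0,0.3,-0.92,0,0,0,0]' && python3 -m crank '[0.29,-0.91,0,0,0,0,0.29,-0.91,0,0,0,0,0.29,-0.91,0,0,0,0,0.29,-0.91,0,0,0,0,0.3,-0.92,0,0,0,0,0.3,-0.92,0,0,0,0,0.3,-0.92,0,0,0,0,0.3,-0.92,0,0,0,0]' && python3 -m crank '[0,0,0.2,0,0,-0.095,0,0,0.2,0,0,0,0,0,0,0,0,0]'
python3 - <<'E'
from h import *
a=cap('top');b=cap('scene','s8.png')
cv2.imwrite('pics/g8.png',np.hstack([cv2.resize(a['color'][160:280,140:260],(400,400)),cv2.resize(b['color'][220:340,165:285],(400,400))]))
p=ctrl.sense()['position'];print(p)
print('lid plate top centre',proj(b,p+[0,0,-18]),proj(a,p+[0,0,-18]))
E
```

```text
clock: 30.5
position: [522.3, 44.8, 177.0]
tcp_rot: [0.0, 1.0, -0.001, -0.001]
ft_force: [-0.5, -0.9, -1.0]
gripper_width: 23.9
finger_force: 49.4
clock: 31.5
position: [593.3, 264.0, 176.6]
tcp_rot: [0.001, 1.0, -0.001, -0.001]
ft_force: [0.0, -0.6, -1.6]
gripper_width: 23.7
finger_force: 49.4
clock: 31.88
position: [593.1, 262.3, 164.5]
tcp_rot: [0.001, 0.999, 0.046, -0.001]
ft_force: [2.2, -0.5, -1.5]
gripper_width: 23.5
finger_force: 49.4
[593.7729697  262.71340693 165.35271254]
lid plate top centre [217.46637915 265.8604401 ] [190.89082086 215.93475862]
```

View pics/g8.png

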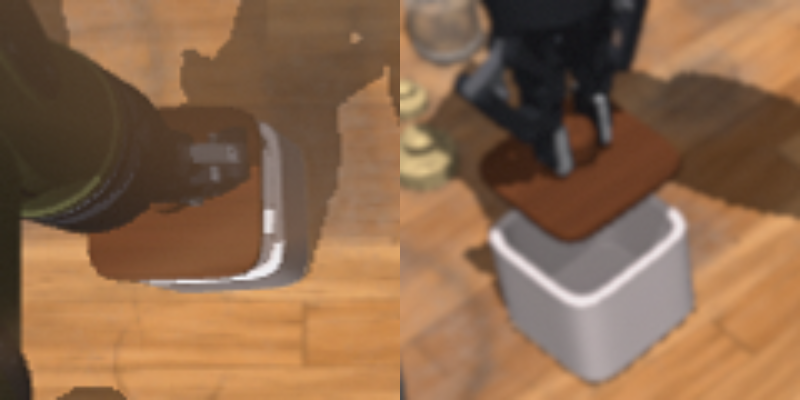

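The square lid is level and approximately aligned above the square pot; I'll check its yaw from visible edges.

Run:
```python
from h import *
a=cap('top');b=cap('scene');im0=cv2.imread('pics/scene0.png')
def ang(c,P,z):
    Q=np.array([pt(c,x,y,z)[:2] for x,y in P],np.float32);d=cv2.fitLine(Q,cv2.DIST_HUBER,0,.01,.01).ravel()
    r=np.abs((Q-d[2:])@[-d[1],d[0]]);A=np.degrees(np.arctan2(d[1],d[0]));return round((A+45)%90-45,2),round(float(np.median(r)),2),len(P)
def lid(im):
    h=cv2.cvtColor(im,cv2.COLOR_BGR2HSV);return (h[...,0]<13)&(h[...,2]<150)&(h[...,1]>138)
def bot(m,x0,x1,y0,y1): return [(x,y0+np.nonzero(m[y0:y1,x])[0][-1]) for x in range(x0,x1) if m[y0:y1,x].any()]
m=lid(a['color']);print('lid top-cam bottom edge',ang(a,bot(m,178,210,200,250),160-14-12))
R=[(x0,y) for y in range(208,234) for x0 in [200+np.nonzero(m[y,200:225])[0][-1]] ];print('lid top-cam right edge',ang(a,R,134))
mb=lid(b['color'])
print('lid scene L',ang(b,bot(mb,195,210,250,300),134),'R',ang(b,bot(mb,224,246,250,300),134))
h=cv2.cvtColor(im0,cv2.COLOR_BGR2HSV)
# pot rim in scene0: topmost->lowest bright rim pixel
hb=cv2.cvtColor(b['color'],cv2.COLOR_BGR2HSV);mr=(hb[...,1]<40)&(hb[...,2]>200)
print('pot scene L',ang(b,bot(mr,318-123,332-123,270,318),82),'R',ang(b,bot(mr,224,246,270,318),82))
cv2.imwrite('pics/x.png',mr.astype(np.uint8)*255)
mt=cv2.cvtColor(a['color'],cv2.COLOR_BGR2HSV);mt=(mt[...,1]<50)&(mt[...,2]>185)
print('pot top-cam bottom',ang(a,bot(mt,188,218,225,255),82))
```

```text
lid top-cam bottom edge (np.float32(2.47), 0.57, 32)Traceback (most recent call last):
  File "<stdin>", line 10, in <module>
IndexError: index -1 is out of bounds for axis 0 with size 0
```

Lid edge 2.5° versus pot about 2–3°: aligned. Lowering.

```bash
python3 -m crank '[0,-0.03,0.5,0,0,0,0,0,0.5,0,0,0,0,0,0.4,0,0,0,0,0,0.3,0,0,0,0,0,0,0,0,0]' && python3 -m crank '[0,0,0.07,0,0,0,0,0,0.07,0,0,0,0,0,0,0,0,0]'
```

```text
clock: 32.7
position: [593.2, 264.1, 113.4]
tcp_rot: [0.0, 0.999, 0.047, -0.001]
ft_force: [0.2, 0.4, -0.9]
gripper_width: 23.6
finger_force: 49.4
clock: 33.08
position: [594.2, 264.5, 111.0]
tcp_rot: [-0.0, 0.999, 0.047, 0.001]
ft_force: [-0.0, -0.5, 1.8]
gripper_width: 23.9
finger_force: 49.6
```

```bash
python3 -m crank '[0,0,0.03,0,0,0,0,0,0,0,0,0]' && python3 -m crank '[0,0,0,0,0,0,0,0,0,0,0,0,0,0,0,0,0,0]' 60 && python3 -m crank '[0,0,-0.7,0,0,0,0,0,-0.9,0,0,0,0,0,-0.9,0,0,0,-0.5,0.7,-0.9,0,0,0,-0.7,0.9,0,0,0,0,-0.7,0.9,0,0,0,0,-0.7,0.9,0,0,0,0,-0.7,0.9,0,0,0,0]' && python3 -m crank '[0,0.8,0,0,0,0,0,0.8,0,0,0,0,0,0.8,0,0,0,0,0,0,0,0,0,0]'
python3 - <<'E'
from h import *
a=cap('top');b=cap('scene')
cv2.imwrite('pics/g9.png',np.hstack([cv2.resize(a['color'][150:350,130:530],(800,400))]))
cv2.imwrite('pics/g10.png',cv2.resize(b['color'][100:420,160:480],(600,600)))
E
```

```text
clock: 33.33
position: [594.2, 264.5, 110.9]
tcp_rot: [-0.0, 0.999, 0.047, 0.001]
ft_force: [-1.6, -0.1, 8.6]
gripper_width: 23.5
finger_force: 50.3
clock: 33.7
position: [593.7, 264.3, 109.1]
tcp_rot: [0.0, 0.999, 0.047, -0.0]
ft_force: [-0.9, 0.1, 0.1]
gripper_width: 60.3
finger_force: 0.0
clock: 34.7
position: [506.7, 125.7, 211.4]
tcp_rot: [0.0, 0.999, 0.047, 0.0]
ft_force: [-0.8, 0.2, 0.9]
gripper_width: 60.2
finger_force: 0.0
clock: 35.2
position: [514.1, 52.6, 211.4]
tcp_rot: [0.001, 0.999, 0.045, 0.0]
ft_force: [0.2, 1.8, 0.4]
gripper_width: 59.4
finger_force: 0.0
```

View pics/g9.png

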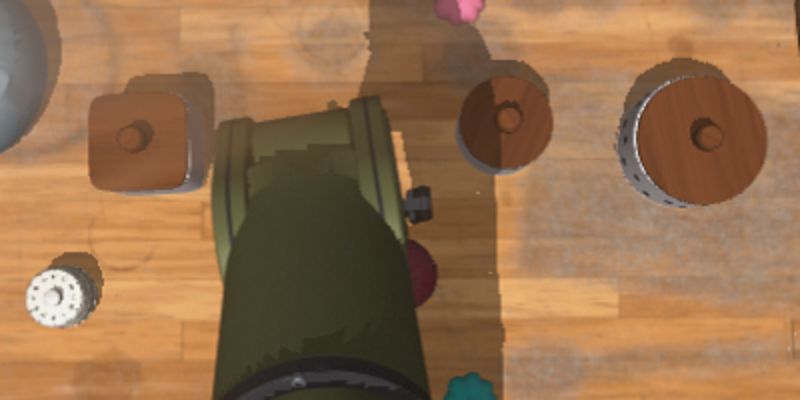

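View pics/g10.png

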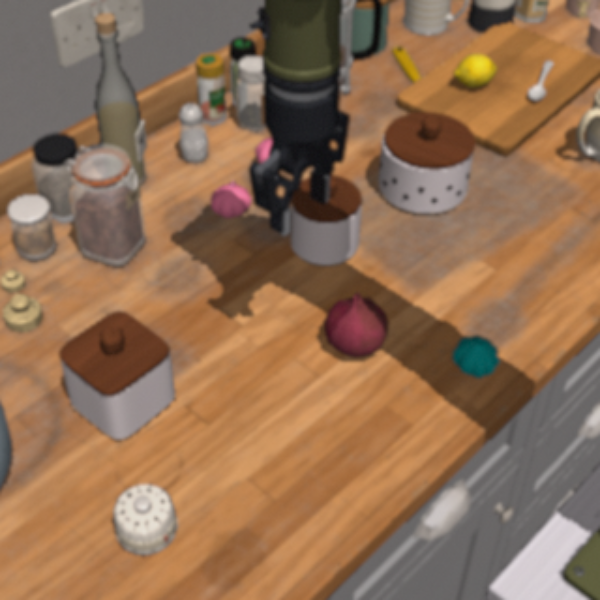

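All three lids are seated flat, at about (135,140), (508,120) and (705,140) in the top crop. The timer and onion have not moved, and the gripper is clear of everything.

```bash
python3 -c "
from station import ctrl
print(ctrl.job_done())"
```

```text
the job is handed in; nothing more can be done
None
```

The garlic is in the garlic pot and all three pots are closed with their own lids; the last pictures show the lids flat and the timer and onion unmoved. I handed the job in at about 35 s, and no verdict came back.

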